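Set the pull-and-turn strip-length selector of a carton-tape dispenser

ROBOT

A 6-joint arm with a two-finger parallel gripper is mounted at the origin on the work surface. World frame = base frame: x ahead of the robot, y to its left, z up, the work surface at z = 0. Lengths are in m, angles in rad, forces in N, time in s.
With the tool pointing down it reaches from about 0.275 to 0.725 m from the base axis. Payload 5.6 kg.
Tool frame: the origin (TCP) lies at the very end of the fingers, on their centre line; the grasp point (between the pads) lies 19 mm behind it (ctrl.grasp_offset is the distance from the TCP to the grasp point, in m); y points along the fingers, x is the direction in which the jaws open and shut, and the axes are right-handed (so a half turn about y gives the same grasp; the last joint's range is limited). The gripper opens to 85 mm and grips with 20 to 120 N. Pads are 22 mm wide; open, the fingers measure 114 mm over their backs; the gripper's body (76 mm by 85 mm) begins 54 mm behind the grasp point. The pads swing forward as they close: fully open they stand 13 mm farther back than shut.
Start: joints at [1.49, 0.255, 0.108, 0, -1.424, -0.285], TCP at [0.197, 0.514, 0.231] pointing down, gripper open.
Joint ranges: [-2.95, 2.95], [-1.21, 1.97], [-1.09, 1.5], [-2.87, 1.71], [-2.94, -0.07], [-3.05, 3.05]. Speed limits (rad/s): [2.57, 2.57, 3.14, 3.14, 3.14, 3.14].

INTERFACE

Orientations are given as [roll, pitch, yaw] about the fixed x, y, z axes, in that order (R = Rz(yaw) Ry(pitch) Rx(roll)).
In Python, from station import ctrl gives the robot as it stands.
- The arm moves only by the shell command python3 -m crank 'ROWS' [FORCE]. ROWS is JSON, a list of rows, each a list of 3 entries, a list of its own where there are three numbers: the finger opening in mm, from 0 to 85.4, then the shift along the world's x, y, z in mm, then the turn, a rotation vector about the world's x, y, z in degrees. A call has 1 to 12 rows; each row shifts and turns the commanded pose from where the row before left it; what a row does not reach is not made up. A row lasts 1/12 s, in which the tool goes at most 41.7 mm and 7.16 degrees, less where a joint would pass 70% of its speed; a pose out of reach is approached as far as the arm can. A call with a gripper value outside its range is refused whole. The fingers move at their own pace and stop on an object; FORCE is the grip in N (left out, the last holds). Time passes only in rows, so rows that do not move let the fingers close. It gives the time, the measured TCP pose, the force and the opening at its end, in the units of the state.
- ctrl.get_obs(): the state, without advancing time (a new reading comes with each control period).
- ctrl.capture(name): name is "side" or "top"; returns (picture, depth): 400x640x3 uint8, red, green, blue; 400x640 float32, m along the optical axis (not along the pixel's ray), 0 where there is no reading.
- ctrl.get_calibration(name): a dict with "mtx" (3x3 intrinsics, pixels), "extrinsics" (4x4, takes a point from camera to world coordinates). Camera axes: x right, y down, z forward; pixel columns grow to the right and rows downward; lengths in m; the calibration is good to about 2 mm. A picture is of the moment at which its call begins. get_calibration takes no time and is no camera call.
- ctrl.close_job(): hands the job in, once; it reports no verdict.
The state is a dict: "time": time; "joint_pos": joint angles; "dq": joint speeds; "joint_torque": joint torques, N m; "position": TCP position; "ee_rot": TCP orientation; "force": force on the tool from outside, world axes, zero at the start; "torque": the same for the moment, N m; "width": finger opening in m.
Only numpy, scipy, OpenCV 4.12 (cv2) and the standard library are available. Lean on these libraries where they do the work, as an engineer would, in place of code of your own. Each camera call takes 0.05 s, during which the arm holds its last target.

TASK

On the packing bench, change the tape dispenser's strip-length selector from its middle park position to the position marked by the green tag: pull the sprung black knob up, turn it to the green tag, and find the notch by feel, never forcing the knob down or sideways, until it drops in. Leave it fully home with its pointer by the green tag, let go, and do not push the other things on the bench about.

Things in the scene. Friction and masses are not known exactly. Their poses are not given: they have to be found in the camera images.
- dispenser: Grey bench tape dispenser, 310 x 200 mm, fixed. Origin on the bench straight below the knob's axis; x points from the feed slot toward the brown tape roll at its rear, z up. The aluminium panel round the knob is level, 100 mm above the bench. The roll (radius 50 mm, 150 mm long, along y) has its axis at x = +150 mm, its top 150 mm above the bench.
- index_seat: Fixed steel seat under the knob, 82 mm across, origin on the panel on the knob's axis. It hides a notch ring with a wide park slot in the middle and one narrow notch near each tag, flat lands between and for 0.4 rad beyond. The ring was refitted roughly: both notches are off their tags' directions, together, by an unknown angle up to 0.2 rad either way. Over 15 N between pin and ring does damage.
- pull (a joint): How far the sprung knob is pulled up, m: 0 = fully home (in park slot or notch), 0.007 = pin resting on a land, 0.008 or more = pin free of the ring, 0.014 = hard stop. The spring pulls down with 4 N at 0, rising 0.25 N per mm; the knob weighs 0.1 kg.
- turn (a joint): Knob angle in rad from the middle position, positive anticlockwise seen from above; stops at +/-1.45. The pointer then points at this angle from the dispenser's x axis. Friction is about 0.02 N m.
- knob_grip (a point): Point on the knob's axis at the height to grip, 40 mm above the panel when home; rises with the knob; x axis along the bar grip to the pointer. The black bar grip is 60 mm long, 14 mm thick, 17 to 53 mm above the panel when home, on a round black skirt 78 mm across whose top is 17 mm above the panel. A red band shows under the skirt while the knob is not home.
- pointer_tip (a point): Tip of the yellow pointer on the knob's skirt, 48 mm from the axis, on the line of the bar grip.
- green_tag: Green round tag, 18 mm across, 4 mm thick, fixed on the panel 62 mm from the knob's axis, 0.95 rad to the left or right (it varies) of the dispenser's x axis. Origin at the centre of its underside.
- orange_tag: Orange tag like the green one, on the other side: the position not wanted.
- flask: Blue closed bottle, 66 mm across, 190 mm tall, standing beside the dispenser; bystander. Origin at the centre of its underside.
- tape_roll: Brown tape roll, 90 mm across, 48 mm high, lying on the bench; bystander. Origin at the centre of its underside.
- shoe_box: Red shoe box, 190 x 110 x 90 mm high; bystander. Origin at the centre of its underside.
- selector: The whole black knob. Origin on its axis, at panel height when home; x axis toward the pointer. A 6 mm wide pin under the skirt, on the pointer side 32 mm from the axis, runs in the hidden notch ring; in a notch it has 0.8 mm of play each side (0.025 rad), and in the park slot at least 0.1 rad each way from the middle.

How it is judged:
On the way, in this order (a step that is already met when the one before it is completed fails the run):
1. the knob is pulled up clear of its park slot (value of joint pull above 0.0075 m), for 0.1 s.
2. the knob is turned so that its pointer is near the green tag (horizontal distance between pointer_tip and green_tag below 0.024 m), for 0.1 s.
At the end, for the whole second after the job is handed in: The knob is home in the notch (pulled out less than 1.5 mm), still, with its pointer tip within 24 mm horizontally of the green tag's centre (horizontal distance between pointer_tip and green_tag below 0.024 m and value of joint pull below 0.0015 m and velocity of joint turn between -0.05 and 0.05 rad/s); the robot touches nothing.
It fails at once if the knob is forced: more than 15 N between its pin and the notch ring (contact force between selector and index_seat above 15 N).
It fails at once if a bystander is pushed more than 30 mm or tipped (distance of any of flask, tape_roll, shoe_box from where it was at the start of the episode above 0.03 m or angle between any of flask, tape_roll, shoe_box's own z axis and vertical above 0.4 rad).
It also fails if it takes over 58 s, if anything falls off the work surface, if the arm or the gripper's body presses on something with over 40 N, if the wrist force passes 120 N, or if a joint passes its speed limit or range.

## Working session

There is one attempt and no reset: what is moved stays moved. The work goes in short steps, Python scripts to look and compute and a shell command to move; the robot and the scene stay as the last step left them, time stands still between calls to the robot, and variables do not carry over. Pictures are saved under pics/ and viewed, and the job is handed in when it is done.

```bash
mkdir -p pics; ls
python3 - <<'E'
from station import ctrl
import cv2,numpy as np
o=ctrl.get_obs()
for k,v in o.items(): print(k,np.round(v,3))
print(ctrl.grasp_offset)
for n in("top","side"):
    p,d=ctrl.capture(n); cv2.imwrite(f"pics/{n}0.png",p[:,:,::-1]); np.save(f"{n}0.npy",d)
    c=ctrl.get_calibration(n); print(n,np.round(c["mtx"],2).tolist(),np.round(c["extrinsics"],4).tolist())
E
```

```text
pics
time 0.0
joint_pos [ 1.49   0.256  0.107 -0.    -1.424 -0.285]
dq [-0.001  0.    -0.001  0.     0.    -0.003]
joint_torque [ 0.0000e+00 -3.8663e+01  2.3794e+01  5.3650e+00 -6.0000e-03 -0.0000e+00]
position [0.196 0.513 0.23 ]
ee_rot [-1.571 -0.002 -1.937]
force [ 0.749 -0.015 -0.21 ]
torque [0.04  0.013 0.03 ]
width 0.085
0.0187
top [[361.48, 0.0, 321.72], [0.0, 361.48, 201.62], [0.0, 0.0, 1.0]] [[-0.0108, -0.9921, 0.1249, 0.4496], [-0.9989, 0.0164, 0.0438, 0.0209], [-0.0455, -0.1243, -0.9912, 0.8581], [0.0, 0.0, 0.0, 1.0]]
side [[491.59, 0.0, 317.81], [0.0, 491.59, 199.01], [0.0, 0.0, 1.0]] [[0.8904, -0.3094, 0.3338, 0.2152], [-0.4551, -0.6159, 0.643, -0.6116], [0.0066, -0.7245, -0.6893, 0.8192], [0.0, 0.0, 0.0, 1.0]]
```

View pics/top0.png

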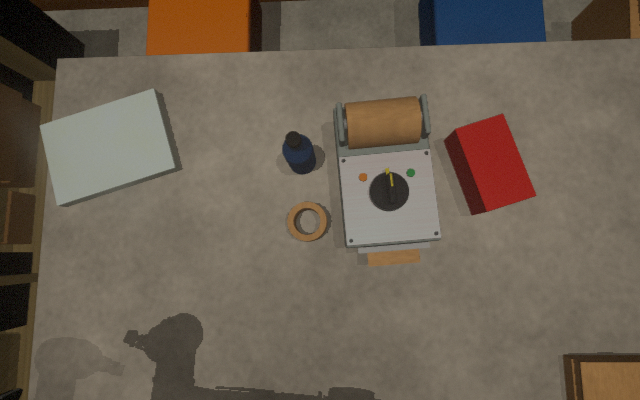

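View pics/side0.png

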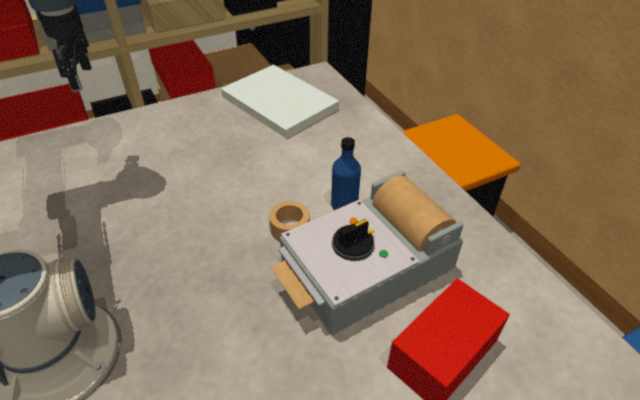

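The top view shows the dispenser with its knob at about (389,190), the green tag at (411,173), which is on the -y side, and the orange tag at (363,177). The flask is at (298,155) and the box at (490,165). Next I'll enlarge and measure.

Run:
```python
import cv2
a=cv2.imread("pics/top0.png")[85:265,330:450]; cv2.imwrite("pics/top0c.png",cv2.resize(a,None,fx=3.3*1,fy=3.3,interpolation=cv2.INTER_CUBIC))
a=cv2.imread("pics/top0.png")[150:230,340:440]; cv2.imwrite("pics/top0d.png",cv2.resize(a,None,fx=7,fy=7,interpolation=cv2.INTER_CUBIC))
a=cv2.imread("pics/side0.png")[190:290,280:420]; cv2.imwrite("pics/side0c.png",cv2.resize(a,None,fx=5,fy=5,interpolation=cv2.INTER_CUBIC))
```

```text
(no output)
```

View pics/top0d.png

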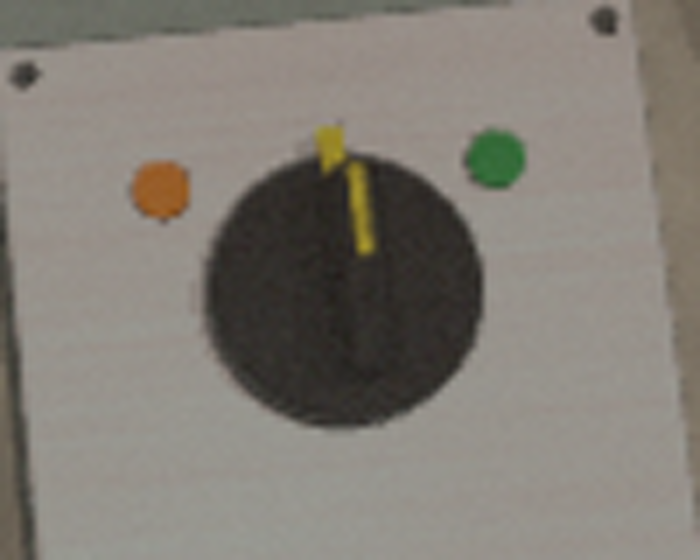

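View pics/side0c.png

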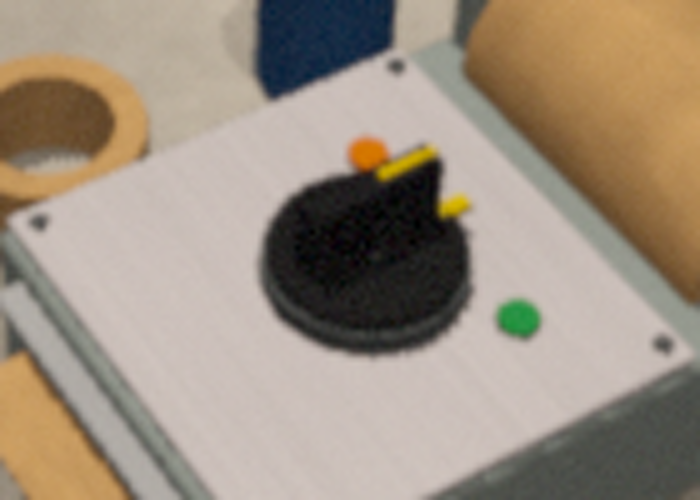

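View pics/top0c.png

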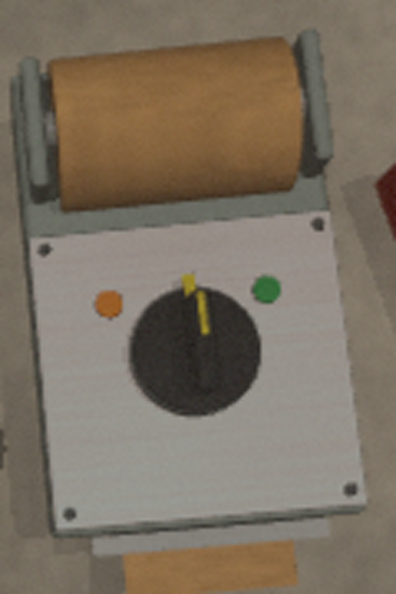

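```bash
cat > h.py <<'E'
import numpy as np
from station import ctrl
def ray(n,u,v,z):
    c=ctrl.get_calibration(n);K=c["mtx"];T=c["extrinsics"]
    d=T[:3,:3]@np.linalg.solve(K,[u,v,1.]); o=T[:3,3]
    return o+d*(z-o[2])/d[2]
def proj(n,P):
    c=ctrl.get_calibration(n);K=c["mtx"];T=c["extrinsics"]
    p=T[:3,:3].T@(np.asarray(P)-T[:3,3]); q=K@p; return q[:2]/q[2]
E
python3 - <<'E'
from h import *
np.set_printoptions(precision=4,suppress=True)
def dep(n,u,v):
    d=np.load(n+"0.npy");c=ctrl.get_calibration(n);K=c["mtx"];T=c["extrinsics"]
    z=d[int(round(v)),int(round(u))];return T[:3,:3]@(np.linalg.solve(K,[u,v,1.])*z)+T[:3,3]
for nm,n,u,v,z in [("or","top",363.0,177.1,.104),("gr","top",410.9,172.7,.104),("skirt","top",389.3,191.4,.117),("s1","top",350.9,240.8,.1),("s2","top",436.1,233.2,.1),("s3","top",343,160.5,.1),("s4","top",426.4,152.6,.1),
 ("or","side",353.6,220.8,.104),("gr","side",383.8,253.6,.104),("skirt","side",353.4,240.8,.117),("ptip","top",387.1,169,.115),("bar0","top",391.1,173.7,.153),("bar1","top",392.4,186,.153),("flask","top",298,155,.1),("flask","side",347,150,.19)]:
    print(nm,n,ray(n,u,v,z),"depth:",dep(n,u,v))
s=[ray("top",*p,.1)[:2] for p in [(350.9,240.8),(436.1,233.2),(343,160.5),(426.4,152.6)]]
x=(s[2]-s[0]+s[3]-s[1]);print("yaw screws",np.arctan2(x[1],x[0]), np.arctan2(*((s[0]-s[1]+s[2]-s[3])*[-1,1])))
for n,g,o in[("top",(410.9,172.7),(363,177.1)),("side",(383.8,253.6),(353.6,220.8))]:
    g=ray(n,*g,.104)[:2];o=ray(n,*o,.104)[:2];w=o-g;L=np.linalg.norm(w);yy=w/L;xx=np.array([yy[1],-yy[0]])
    print(n,"tagsep",L,2*.062*np.sin(.95),"axis",(g+o)/2-xx*.062*np.cos(.95),"yaw",np.arctan2(xx[1],xx[0]))
E
```

```text
or top [ 0.5953 -0.0336  0.104 ] depth: [ 0.5951 -0.0336  0.1052]
gr top [ 0.6027 -0.1341  0.104 ] depth: [ 0.6028 -0.1342  0.1037]
skirt top [ 0.5618 -0.0858  0.117 ] depth: [ 0.5564 -0.0806  0.1531]
s1 top [ 0.462  -0.0055  0.1   ] depth: [ 0.4619 -0.0055  0.1002]
s2 top [ 0.4755 -0.1812  0.1   ] depth: [ 0.4755 -0.1809  0.1011]
s3 top [0.633  0.0078 0.1   ] depth: [0.6317 0.0079 0.1056]
s4 top [ 0.6463 -0.1693  0.1   ] depth: [ 0.6464 -0.1694  0.0995]
or side [ 0.5971 -0.0336  0.104 ] depth: [ 0.5961 -0.0351  0.1058]
gr side [ 0.605  -0.1339  0.104 ] depth: [ 0.604  -0.1351  0.1058]
skirt side [ 0.5633 -0.0897  0.117 ] depth: [ 0.5627 -0.0906  0.1182]
ptip top [ 0.6093 -0.0832  0.115 ] depth: [ 0.6089 -0.0829  0.1171]
bar0 top [ 0.5916 -0.0854  0.153 ] depth: [ 0.5911 -0.085   0.1552]
bar1 top [ 0.567  -0.0871  0.153 ] depth: [ 0.5669 -0.087   0.1533]
flask top [0.6473 0.1045 0.1   ] depth: [0.6381 0.1006 0.1353]
flask side [0.6412 0.0796 0.19  ] depth: [0.6494 0.0928 0.178 ]
yaw screws 0.07347648765623922 0.07597548038880916
top tagsep 0.10075052306540697 0.10086352259388234 axis [ 0.5631 -0.0865] yaw 0.07377830749901687
side tagsep 0.10057975134368882 0.10086352259388234 axis [ 0.5651 -0.0866] yaw 0.0783516014429649
```

The measurements agree. The top and side views, screw yaw and tag spacing all check out (100.7 mm against 100.9 expected). The knob axis is at (0.5635, -0.0865), the dispenser yaw is about 0.075, and the bar points along x. The green tag is at -0.95 rad, so the turn is clockwise. I'll now move above the knob.

```bash
python3 -m crank '[[85,[20.4,-33.3,0],[0,0,1.4]],[85,[20.4,-33.3,0],[0,0,1.4]],[85,[20.4,-33.3,0],[0,0,1.4]],[85,[20.4,-33.3,0],[0,0,1.4]],[85,[20.4,-33.3,0],[0,0,1.4]],[85,[20.4,-33.3,0],[0,0,1.4]],[85,[20.4,-33.3,0],[0,0,1.4]],[85,[20.4,-33.3,0],[0,0,1.4]],[85,[20.4,-33.3,0],[0,0,1.4]]]' 40
python3 -m crank '[[60,[20.4,-33.3,0],[0,0,1.4]],[60,[20.4,-33.3,0],[0,0,1.4]],[60,[20.4,-33.3,0],[0,0,1.4]],[60,[20.4,-33.3,0],[0,0,1.4]],[60,[20.4,-33.3,0],[0,0,1.4]],[60,[20.4,-33.3,0],[0,0,1.4]],[60,[20.4,-33.3,0],[0,0,1.4]],[60,[20.4,-33.3,0],[0,0,1.4]],[60,[20.4,-33.3,0],[0,0,1.4]],[50,[0,0,0],[0,0,0]],[50,[0,0,0],[0,0,0]],[50,[0,0,0],[0,0,0]]]'
python3 -c "
from station import ctrl;print(ctrl.get_obs())"
```

```text
time: 0.85
position: [0.3806, 0.212, 0.2312]
ee_rot: [-1.571, -0.0, -1.715]
force: [0.6, 0.5, 0.3]
width: 0.0852
time: 1.85
position: [0.5636, -0.0858, 0.2306]
ee_rot: [-1.572, 0.0, -1.498]
force: [-0.1, 1.0, 0.3]
width: 0.0502
{'time': 1.85, 'joint_pos': array([ 1.22903465e-01,  2.96361038e-01,  1.62640244e-01, -3.90104476e-04,
       -1.43840625e+00,  1.52101429e+00]), 'dq': array([ 0.02781958, -0.02221936, -0.00471817,  0.00120513, -0.00118965,
       -0.00038029]), 'joint_torque': array([-9.84836966e-01, -4.00083554e+01,  2.38846546e+01,  5.40635571e+00,
        6.19493541e-03,  2.96476367e-02]), 'position': array([ 0.56356997, -0.08581684,  0.23060531]), 'ee_rot': array([-1.57214464e+00,  3.19924093e-04, -1.49772687e+00]), 'force': array([-0.08277711,  1.01608441,  0.31328427]), 'torque': array([0.0723106 , 0.0250519 , 0.00803714]), 'width': 0.05023231767506807}
```

```bash
python3 -m crank '[[50,[0,0,-30],[0,0,0]],[50,[0,-0.5,-30],[0,0,0]],[50,[0,0,-25],[0,0,0]],[50,[0,0,-15],[0,0,0]],[50,[0,0,-6],[0,0,0]],[50,[0,0,0],[0,0,0]],[50,[0,0,0],[0,0,0]]]'
python3 - <<'E'
from h import *
import cv2
print(proj("top",(.5635,-.0865,.15)),proj("side",(.5635,-.0865,.13)))
p,d=ctrl.capture("side"); cv2.imwrite("pics/s1.png",cv2.resize(p[170:290,270:430,::-1],None,fx=5,fy=5,interpolation=2))
E
```

```text
time: 2.43
position: [0.5643, -0.0857, 0.1265]
ee_rot: [-1.569, -0.0, -1.495]
force: [0.4, -0.7, 0.6]
width: 0.05
[391.95129782 188.0042618 ] [353.02644073 235.04641115]
```

View pics/s1.png

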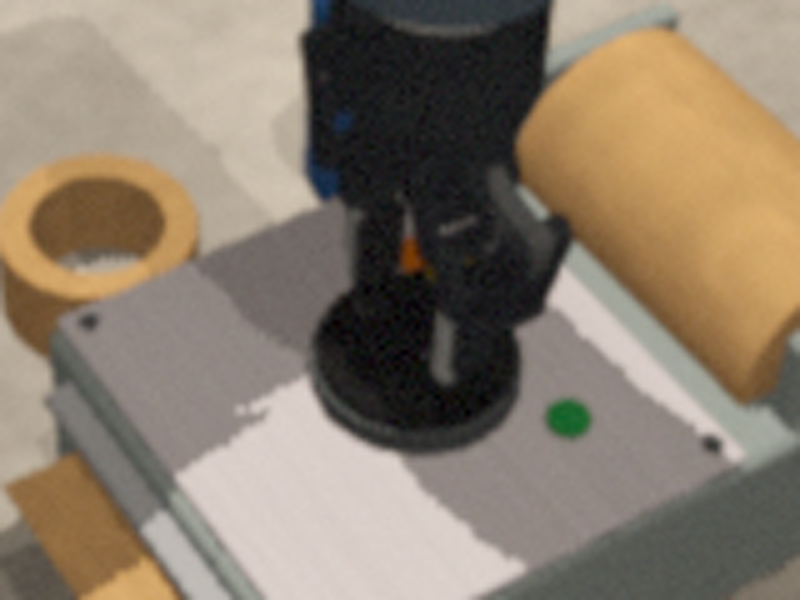

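The side view shows the fingers straddling the bar above the skirt. I'll close gently.

```bash
python3 -m crank '[[50,[-0.5,-0.8,-1.5],[0,0,0]],[25,[0,0,0],[0,0,0]],[18,[0,0,0],[0,0,0]],[8,[0,0,0],[0,0,0]],[8,[0,0,0],[0,0,0]],[8,[0,0,0],[0,0,0]],[8,[0,0,0],[0,0,0]]]' 25
python3 -c "
from station import ctrl;o=ctrl.get_obs();print(o['force'],o['torque'],o['position'],o['width'])"
```

```text
time: 3.07
position: [0.5636, -0.0868, 0.1243]
ee_rot: [-1.57, 0.0, -1.497]
force: [-1.9, 3.5, 4.8]
width: 0.0137
[-1.92518111  3.45194232  4.78635094] [ 1.09430963  0.56653716 -0.04094613] [ 0.56362381 -0.08678536  0.1242916 ] 0.01366425691087857
```

```bash
python3 -m crank '[[8,[0,0,1],[0,0,0]],[8,[0,0,1],[0,0,0]],[8,[0,0,1],[0,0,0]],[8,[0,0,0],[0,0,0]]]' 40
python3 -c "
from station import ctrl;o=ctrl.get_obs();print(o['force'],o['torque'],o['position'],o['width'])"
python3 -m crank '[[8,[0,0,1],[0,0,0]],[8,[0,0,1],[0,0,0]],[8,[0,0,1],[0,0,0]],[8,[0,0,0],[0,0,0]]]'
python3 -c "
from station import ctrl;o=ctrl.get_obs();print(o['force'],o['torque'],o['position'],o['width'])"
```

```text
time: 3.4
position: [0.5635, -0.0868, 0.1261]
ee_rot: [-1.571, 0.001, -1.497]
force: [3.1, 2.5, -5.2]
width: 0.0136
[ 3.11485687  2.54580943 -5.1957802 ] [ 0.83649459 -1.18778348 -0.01902017] [ 0.56351558 -0.08678483  0.12606122] 0.01361311960890152
time: 3.73
position: [0.5635, -0.0868, 0.1298]
ee_rot: [-1.571, 0.0, -1.497]
force: [3.0, 3.8, -5.4]
width: 0.0129
[ 2.98665729  3.83139257 -5.41810872] [ 1.20501057 -1.28439201  0.03075643] [ 0.56352926 -0.08680726  0.12979943] 0.012936049745823214
```

```bash
python3 -m crank '[[8,[0,-0.4,1],[0,0,0]],[8,[0,0,1],[0,0,0]],[8,[0,0,1],[0,0,0]],[8,[0,0,1],[0,0,0]],[8,[0,0,1],[0,0,0]],[8,[0,0,0],[0,0,0]],[8,[0,0,0],[0,0,0]]]'
python3 - <<'E'
from h import *
import cv2
o=ctrl.get_obs();print(o['force'],o['torque'],o['position'],o['width'])
p,d=ctrl.capture("side"); cv2.imwrite("pics/s2.png",cv2.resize(p[170:290,270:430,::-1],None,fx=5,fy=5,interpolation=2))
E
```

```text
time: 4.32
position: [0.5635, -0.0869, 0.1345]
ee_rot: [-1.571, 0.001, -1.497]
force: [4.2, 4.4, -7.1]
width: 0.0134
[ 4.21432061  4.43624537 -7.09246442] [ 1.57165071 -1.42904698  0.01979359] [ 0.56346766 -0.08685276  0.13451621] 0.013382886682850472
```

View pics/s2.png

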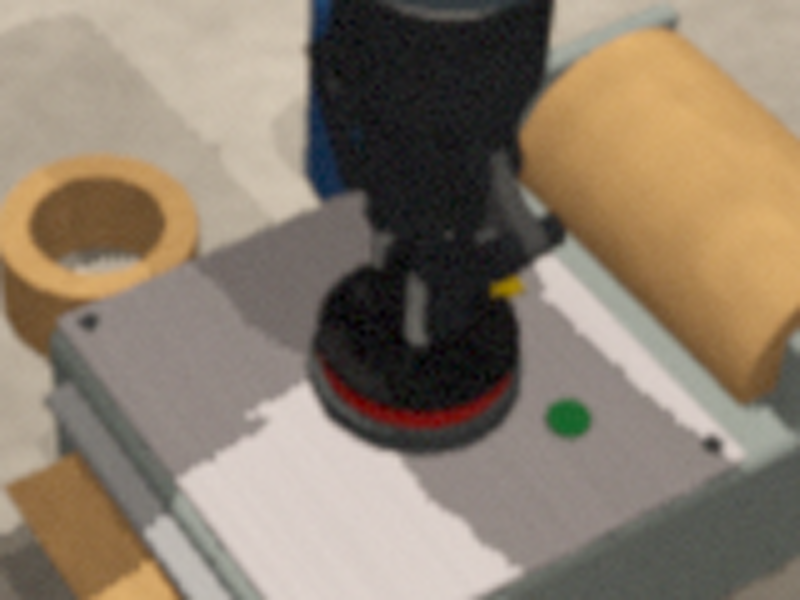

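The red band shows and the hold force is 7.1 N, which fits about 10 mm of pull. I'll turn clockwise and check the torque.

```bash
python3 -m crank '[[8,[0,0,0],[0,0,-3]],[8,[0,0,0],[0,0,-3]],[8,[0,0,0],[0,0,-3]],[8,[0,0,0],[0,0,-3]],[8,[0,0,0],[0,0,0]]]'
python3 -c "
from station import ctrl;o=ctrl.get_obs();print(o['force'],o['torque'],o['position'],o['ee_rot'],o['width'])"
```

```text
time: 4.78
position: [0.5635, -0.0865, 0.1344]
ee_rot: [-1.571, 0.002, -1.709]
force: [3.4, 4.8, -7.3]
width: 0.0132
[ 3.36785342  4.806502   -7.27480709] [ 1.97568298 -1.39401635  0.01349854] [ 0.563477   -0.08653364  0.13443738] [-1.57087630e+00  1.66512794e-03 -1.70898609e+00] 0.013178684634109445
```

```bash
python3 -m crank '[[8,[0,0,0],[0,0,-4]],[8,[0,0,0],[0,0,-4]],[8,[0,0,0],[0,0,-4]],[8,[0,0,0],[0,0,-4]],[8,[0,0,0],[0,0,-4]],[8,[0,0,0],[0,0,-4]],[8,[0,0,0],[0,0,-4]],[8,[0,0,0],[0,0,0]],[8,[0,0,0],[0,0,0]]]'
python3 - <<'E'
from h import *
import cv2
o=ctrl.get_obs();print(o['force'],o['torque'],o['position'],o['ee_rot'],o['width'])
p,d=ctrl.capture("side"); cv2.imwrite("pics/s3.png",cv2.resize(p[170:290,270:430,::-1],None,fx=5,fy=5,interpolation=2))
E
```

```text
time: 5.53
position: [0.5637, -0.0858, 0.1344]
ee_rot: [-1.572, 0.003, -2.195]
force: [4.2, 7.3, -7.3]
width: 0.0134
[ 4.23149818  7.25863389 -7.2733904 ] [ 2.75824042 -1.60112148 -0.03795559] [ 0.56372674 -0.08583666  0.13440002] [-1.5718301   0.00268182 -2.19512172] 0.013448258833199745
```

View pics/s3.png

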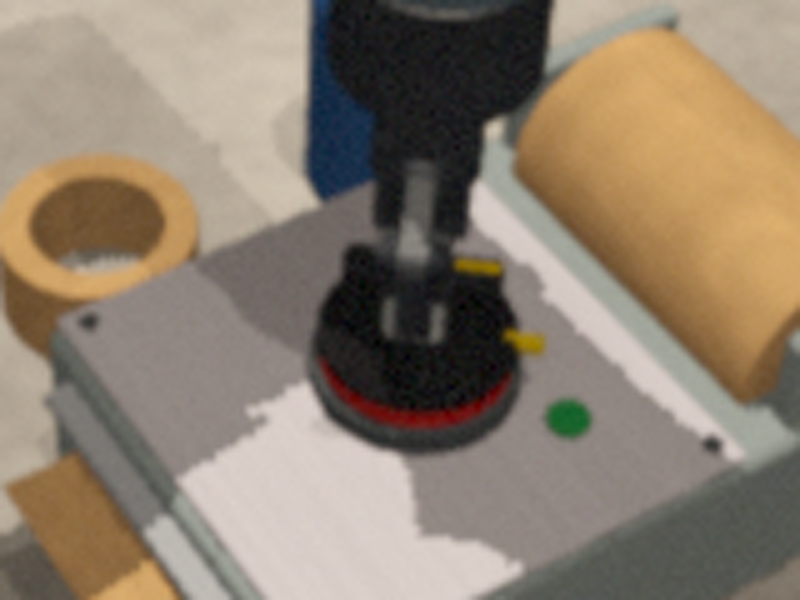

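The pointer has turned toward the green tag and the knob is still up. I'll null the lateral load, then lower gently to feel for the land.

```bash
cat > o.py <<'E'
from station import ctrl;o=ctrl.get_obs();import numpy as np
np.set_printoptions(precision=4,suppress=True)
print(o['force'],o['torque'],o['position'],'turn',round(o['ee_rot'][2]+1.495,4),o['width'])
E
python3 -m crank '[[8,[0.5,0.7,-0.5],[0,0,0]],[8,[0.3,0.7,-0.5],[0,0,0]],[8,[0,0,-0.5],[0,0,0]],[8,[0,0,0],[0,0,0]],[8,[0,0,0],[0,0,0]]]'; python3 o.py
python3 -m crank '[[8,[0,0,-0.3],[0,0,0]],[8,[0,0,0],[0,0,0]]]'; python3 o.py
```

```text
time: 6.0
position: [0.5638, -0.0857, 0.1329]
ee_rot: [-1.572, 0.0, -2.195]
force: [2.1, 4.7, -7.6]
width: 0.0137
[ 2.0923  4.6644 -7.6086] [ 1.7425 -0.8838  0.0127] [ 0.5638 -0.0857  0.1329] turn -0.7001 0.013712829742462072
time: 6.17
position: [0.5638, -0.0857, 0.1326]
ee_rot: [-1.572, 0.0, -2.195]
force: [2.6, 4.4, -7.7]
width: 0.0133
[ 2.6465  4.4181 -7.6976] [ 1.7314 -0.9308 -0.012 ] [ 0.5638 -0.0857  0.1326] turn -0.7 0.01333439815513459
```

```bash
python3 -m crank '[[8,[0.5,1,0],[0,0,0]],[8,[0.5,1,-0.3],[0,0,0]],[8,[0,0,0],[0,0,0]]]'; python3 o.py
python3 -m crank '[[8,[0,0,-0.3],[0,0,0]],[8,[0,0,0],[0,0,0]]]'; python3 o.py
python3 -m crank '[[8,[0,0,-0.3],[0,0,0]],[8,[0,0,0],[0,0,0]]]'; python3 o.py
```

```text
time: 6.42
position: [0.5639, -0.0854, 0.1323]
ee_rot: [-1.572, -0.004, -2.195]
force: [-0.8, -3.9, -6.6]
width: 0.0136
[-0.8354 -3.8682 -6.6451] [-1.0983  0.3727  0.0163] [ 0.5639 -0.0854  0.1323] turn -0.7002 0.013611163404112126
time: 6.58
position: [0.564, -0.0853, 0.132]
ee_rot: [-1.572, -0.003, -2.195]
force: [-2.2, -4.8, -6.8]
width: 0.0137
[-2.1592 -4.8315 -6.8005] [-1.8437  0.8479  0.0441] [ 0.564  -0.0853  0.132 ] turn -0.7004 0.013721653371720604
time: 6.75
position: [0.564, -0.0853, 0.1317]
ee_rot: [-1.572, -0.003, -2.195]
force: [-1.9, -6.0, -7.2]
width: 0.0138
[-1.8763 -6.0278 -7.2311] [-1.8625  0.9965 -0.0231] [ 0.564  -0.0853  0.1317] turn -0.7003 0.013754647634571678
```

```bash
python3 -m crank '[[8,[-0.4,-1,-0.2],[0,0,0]],[8,[0,0,0],[0,0,0]]]'; python3 o.py
python3 -m crank '[[8,[0,0,-0.2],[0,0,0]],[8,[0,0,0],[0,0,0]]]'; python3 o.py
python3 -m crank '[[8,[0,0,-0.2],[0,0,0]],[8,[0,0,0],[0,0,0]]]'; python3 o.py
python3 -m crank '[[8,[0,0,-0.2],[0,0,0]],[8,[0,0,0],[0,0,0]]]'; python3 o.py
```

```text
time: 6.92
position: [0.564, -0.0854, 0.1315]
ee_rot: [-1.572, -0.001, -2.195]
force: [-1.5, -3.0, -6.7]
width: 0.0137
[-1.5036 -3.0447 -6.6632] [-1.1226  0.9911  0.0248] [ 0.564  -0.0854  0.1315] turn -0.7003 0.013691602187070325
time: 7.08
position: [0.564, -0.0854, 0.1315]
ee_rot: [-1.572, -0.001, -2.195]
force: [-4.3, -2.5, -5.3]
width: 0.0132
[-4.3436 -2.5005 -5.264 ] [-1.2808  1.4902  0.0183] [ 0.564  -0.0854  0.1315] turn -0.7 0.013205144107376138
time: 7.25
position: [0.564, -0.0854, 0.1315]
ee_rot: [-1.572, -0.001, -2.195]
force: [-4.6, -2.9, -4.7]
width: 0.0134
[-4.5659 -2.9427 -4.7099] [-1.2354  1.722   0.014 ] [ 0.564  -0.0854  0.1315] turn -0.6999 0.013382312330566451
time: 7.42
position: [0.564, -0.0854, 0.1314]
ee_rot: [-1.572, -0.001, -2.195]
force: [-5.2, -2.7, -3.6]
width: 0.0134
[-5.2278 -2.6852 -3.5969] [-1.1727  1.8763 -0.049 ] [ 0.564  -0.0854  0.1314] turn -0.6999 0.013357015205004347
```

Contact with the land is clear: z holds at 0.1315 while the pull drops to about 3.6 N, so pin load is about 3 N. I'll sweep in 1° steps under this light load.

```bash
python3 -m crank '[[8,[-0.7,-0.5,0],[0,0,-1]],[8,[0,0,0],[0,0,0]]]' >/dev/null; python3 o.py
python3 -m crank '[[8,[0,0,0],[0,0,-1]],[8,[0,0,0],[0,0,0]]]'>/dev/null; python3 o.py
python3 -m crank '[[8,[0,0,0],[0,0,-1]],[8,[0,0,0],[0,0,0]]]'>/dev/null; python3 o.py
```

```text
[-4.138  -1.6289 -3.6367] [-0.5489  1.3438  0.0101] [ 0.564  -0.0854  0.1315] turn -0.7183 0.01307438632583281
[-4.7583 -0.491  -2.4622] [-0.4627  1.6085 -0.0518] [ 0.564  -0.0854  0.1314] turn -0.7358 0.01344135793049986
[-5.3056 -1.2667 -3.0366] [-0.1607  1.7312  0.0351] [ 0.564  -0.0854  0.1314] turn -0.7534 0.013379927180674213
```

```bash
python3 -m crank '[[8,[-0.6,0,0],[0,0,-1]],[8,[0,0,0],[0,0,0]]]' >/dev/null; python3 o.py
python3 -m crank '[[8,[0,0,0],[0,0,-1]],[8,[0,0,0],[0,0,0]]]'>/dev/null; python3 o.py
```

```text
[-2.0223 -0.0624 -4.4216] [-0.2324  0.9021 -0.0272] [ 0.564  -0.0854  0.1314] turn -0.7709 0.012943815102291952
[-1.8406 -0.3432 -3.572 ] [-0.0206  0.7231  0.0108] [ 0.564  -0.0854  0.1314] turn -0.7884 0.01282184824486892
```

```bash
python3 -m crank '[[8,[0,0,0],[0,0,-1]],[8,[0,0,0],[0,0,0]]]'>/dev/null; python3 o.py
```

```text
[-0.642   0.0097 -4.7237] [ 0.0858  0.429  -0.0612] [ 0.564  -0.0854  0.1314] turn -0.8058 0.013575793147026208
```

```bash
python3 -m crank '[[8,[0,0,0],[0,0,-1]],[8,[0,0,0],[0,0,0]]]'>/dev/null; python3 o.py
```

```text
[-0.8152  0.1124 -4.9113] [0.2538 0.165  0.0002] [ 0.564  -0.0854  0.1314] turn -0.8232 0.013482351229484296
```

```bash
python3 -m crank '[[8,[0,0,-0.3],[0,0,0]],[8,[0,0,0],[0,0,0]]]'>/dev/null; python3 o.py; python3 -m crank '[[8,[0,0,0],[0,0,-1]],[8,[0,0,0],[0,0,0]]]'>/dev/null; python3 o.py
```

```text
[-0.3602  1.4546 -3.1928] [ 0.5309  0.2762 -0.0497] [ 0.564  -0.0854  0.1314] turn -0.822 0.013260488677501429
[-0.3611  1.9195 -2.7044] [0.7149 0.1637 0.0459] [ 0.564  -0.0854  0.1313] turn -0.8406 0.013500554148166557
```

```bash
python3 -m crank '[[8,[0,0,0],[0,0,-1]],[8,[0,0,0],[0,0,0]]]'>/dev/null; python3 o.py
```

```text
[-0.1174  2.0463 -1.722 ] [0.9542 0.011  0.0271] [ 0.564  -0.0853  0.1313] turn -0.8581 0.013719011434671488
```

```bash
python3 -m crank '[[8,[0,0,0],[0,0,-1]],[8,[0,0,0],[0,0,0]]]'>/dev/null; python3 o.py
```

```text
[ 1.0827  4.0078 -0.7954] [ 1.1382 -0.0949  0.057 ] [ 0.564  -0.0853  0.1313] turn -0.8755 0.013213711628521377
```

```bash
python3 -m crank '[[8,[0,0.5,0.2],[0,0,-1]],[8,[0,0,0],[0,0,0]]]'>/dev/null; python3 o.py
```

```text
[ 1.299   1.4533 -2.6245] [ 0.4707 -0.6919 -0.0304] [ 0.564  -0.0853  0.1313] turn -0.8931 0.013051776636181314
```

```bash
python3 -m crank '[[8,[0,0,0],[0,0,-1]],[8,[0,0,0],[0,0,0]]]'>/dev/null; python3 o.py
```

```text
[ 2.3766  1.1875 -4.1269] [ 0.3269 -0.9853  0.0166] [ 0.5639 -0.0853  0.1313] turn -0.9106 0.013345021801333333
```

```bash
python3 -m crank '[[8,[0,0,0],[0,0,-1]],[8,[0,0,0],[0,0,0]]]'>/dev/null; python3 o.py
```

```text
[ 3.9422  0.0981 -4.3481] [ 0.2642 -1.2334 -0.0094] [ 0.564  -0.0852  0.1313] turn -0.9281 0.013144504533949487
```

```bash
python3 -m crank '[[8,[0.8,0,-0.2],[0,0,0]],[8,[0,0,0],[0,0,0]]]'>/dev/null; python3 o.py
```

```text
[ 0.5002  2.1376 -1.603 ] [ 0.4607 -0.1873 -0.0213] [ 0.564  -0.0852  0.1312] turn -0.9268 0.013150937436734485
```

```bash
python3 -m crank '[[8,[0,0,0],[0,0,-1]],[8,[0,0,0],[0,0,0]]]'>/dev/null; python3 o.py
```

```text
[-0.5055  2.3042 -0.9499] [0.4718 0.0416 0.0605] [ 0.5641 -0.0852  0.1312] turn -0.9454 0.01345217049585286
```

```bash
python3 -m crank '[[8,[0,0,0],[0,0,-1]],[8,[0,0,0],[0,0,0]]]'>/dev/null; python3 o.py
```

```text
[-1.6371  2.1946 -0.3363] [0.4635 0.1998 0.0517] [ 0.5641 -0.0851  0.1311] turn -0.9629 0.013587570899299663
```

```bash
python3 -m crank '[[8,[-0.3,0.4,0.3],[0,0,-1]],[8,[0,0,0],[0,0,0]]]'>/dev/null; python3 o.py
```

```text
[ 1.4142 -1.8865 -2.9373] [-0.4204 -0.5866 -0.0268] [ 0.5641 -0.0851  0.1312] turn -0.9806 0.01341951579985586
```

```bash
python3 -m crank '[[8,[0,0,0],[0,0,-1]],[8,[0,0,0],[0,0,0]]]'>/dev/null; python3 o.py
```

```text
[ 2.3081 -1.5995 -3.7587] [-0.6522 -0.7351  0.0555] [ 0.5641 -0.085   0.1312] turn -0.998 0.01327485023761258
```

```bash
python3 -m crank '[[8,[0,0,0],[0,0,-1]],[8,[0,0,0],[0,0,0]]]'>/dev/null; python3 o.py
```

```text
[ 2.592  -2.3011 -4.51  ] [-0.8629 -0.8952  0.0102] [ 0.5641 -0.085   0.1312] turn -1.0155 0.013464218298774304
```

```bash
python3 -m crank '[[8,[0.4,-0.3,-0.15],[0,0,0]],[8,[0,0,0],[0,0,0]]]'>/dev/null; python3 o.py
```

```text
[ 0.8139 -1.3204 -2.9301] [-0.5335 -0.3517 -0.0259] [ 0.5642 -0.085   0.131 ] turn -1.0142 0.01334571714100945
```

```bash
python3 -m crank '[[8,[0,0,0],[0,0,-1]],[8,[0,0,0],[0,0,0]]]'>/dev/null; python3 o.py
```

```text
[ 0.4014 -0.9293 -3.4766] [-0.6008 -0.4053  0.0193] [ 0.5642 -0.085   0.131 ] turn -1.0329 0.013641248955095765
```

```bash
python3 -m crank '[[8,[0,0,0],[0,0,-1]],[8,[0,0,0],[0,0,0]]]'>/dev/null; python3 o.py
```

```text
[ 1.5637 -1.6508 -6.2592] [-0.7525 -0.7177 -0.1012] [ 0.5642 -0.085   0.1307] turn -1.0505 0.013468180945934449
```

The pull jumped to 6.3 N and z dropped at turn ≈ -1.05, so this is probably the notch. I'll lower gently to confirm.

```bash
python3 -m crank '[[8,[0,0,-0.3],[0,0,0]],[8,[0,0,0],[0,0,0]]]'>/dev/null; python3 o.py;python3 -m crank '[[8,[0,0,-0.3],[0,0,0]],[8,[0,0,0],[0,0,0]]]'>/dev/null; python3 o.py
```

```text
[ 1.4423 -1.831  -5.8275] [-0.7987 -0.6575 -0.1112] [ 0.5642 -0.085   0.1304] turn -1.0493 0.013523346354913224
[ 0.7984 -2.4593 -7.0278] [-0.8057 -0.5201 -0.0731] [ 0.5642 -0.085   0.1303] turn -1.0491 0.013187401660090574
```

```bash
python3 -m crank '[[8,[0,0,0],[0,0,-0.6]],[8,[0,0,0],[0,0,0]]]'>/dev/null; python3 o.py;python3 -m crank '[[8,[0,0.3,-0.4],[0,0,0]],[8,[0,0,0],[0,0,0]]]'>/dev/null; python3 o.py
```

```text
[ 1.6207 -1.9985 -6.7931] [-0.8423 -0.6018 -0.0863] [ 0.5642 -0.085   0.1303] turn -1.0602 0.013332348923428692
[ 1.6077 -3.418  -6.5439] [-1.2537 -0.4858  0.009 ] [ 0.5642 -0.085   0.13  ] turn -1.0594 0.013578997332438156
```

Torque has relaxed and the pull is unchanged while descending, so the pin is in the notch. I'll continue down.

```bash
python3 -m crank '[[8,[0,-0.5,-0.5],[0,0,0]],[8,[0,0,-0.5],[0,0,0]],[8,[0,0,0],[0,0,0]]]'>/dev/null; python3 o.py;python3 -m crank '[[8,[0,0,-0.5],[0,0,0]],[8,[0,0,-0.5],[0,0,0]],[8,[0,0,0],[0,0,0]]]'>/dev/null; python3 o.py
```

```text
[ 0.5871 -1.7333 -6.486 ] [-0.6636 -0.3794 -0.0242] [ 0.5643 -0.085   0.129 ] turn -1.0594 0.013309254304164029
[ 0.8518 -0.7925 -5.8761] [-0.4552 -0.1238  0.0301] [ 0.5643 -0.085   0.128 ] turn -1.0594 0.013361367593192276
```

```bash
python3 -m crank '[[8,[0,0,-0.6],[0,0,0]],[8,[0,0,-0.6],[0,0,0]],[8,[0,0,-0.6],[0,0,0]],[8,[0,0,-0.6],[0,0,0]],[8,[0,0,0],[0,0,0]]]'>/dev/null; python3 o.py;python3 -m crank '[[8,[0,0,-0.5],[0,0,0]],[8,[0,0,0],[0,0,0]]]'>/dev/null; python3 o.py
```

```text
[-0.5995 -0.3659 -4.367 ] [-0.1675  0.0316 -0.035 ] [ 0.5643 -0.0851  0.1256] turn -1.0595 0.013317899371317754
[-0.2007  0.1729 -5.3463] [-0.0982  0.237  -0.0394] [ 0.5643 -0.0851  0.1251] turn -1.0594 0.01332616911055933
```

```bash
python3 -m crank '[[8,[0,0,-0.4],[0,0,0]],[8,[0,0,0],[0,0,0]]]'>/dev/null; python3 o.py;python3 -m crank '[[8,[0,0,-0.4],[0,0,0]],[8,[0,0,0],[0,0,0]]]'>/dev/null; python3 o.py;python3 -m crank '[[8,[0,0,-0.3],[0,0,0]],[8,[0,0,0],[0,0,0]]]'>/dev/null; python3 o.py
```

```text
[-0.2504  0.5569 -4.1465] [ 0.0493  0.2564 -0.044 ] [ 0.5643 -0.0851  0.1247] turn -1.0595 0.013394817522425443
[-0.9446 -0.3562 -4.089 ] [ 0.1405  0.4836 -0.0897] [ 0.5643 -0.0851  0.1245] turn -1.0594 0.013393463221051317
[-2.5654  1.7941 -1.0446] [ 0.2785  0.9617 -0.0342] [ 0.5643 -0.0851  0.1244] turn -1.0593 0.013300632652735298
```

It bottoms out at z = 0.1244, 7 mm below the land, so the knob is home. I'll release it and retreat.

```bash
python3 -m crank '[[16,[0,0,0],[0,0,0]],[18,[0,0,0],[0,0,0]],[22,[0,0,0],[0,0,0]],[30,[0,0,0],[0,0,0]],[40,[0,0,0],[0,0,0]],[45,[0,0,0],[0,0,0]],[45,[0,0,0],[0,0,0]]]'; python3 o.py
```

```text
time: 14.08
position: [0.5645, -0.0852, 0.1242]
ee_rot: [-1.571, 0.0, -2.554]
force: [0.6, -0.8, 1.2]
width: 0.045
[ 0.6298 -0.7644  1.2245] [0.0132 0.035  0.0109] [ 0.5645 -0.0852  0.1242] turn -1.0594 0.044970492571678705
```

```bash
python3 -m crank '[[45,[0,0,10],[0,0,0]],[45,[0,0,20],[0,0,0]],[45,[0,0,35],[0,0,0]],[45,[0,0,35],[0,0,0]],[45,[-20,0,30],[0,0,0]],[45,[-35,0,10],[0,0,0]],[45,[-40,0,0],[0,0,0]],[45,[-40,0,0],[0,0,0]],[45,[-40,0,0],[0,0,0]],[45,[0,0,0],[0,0,0]],[45,[0,0,0],[0,0,0]],[45,[0,0,0],[0,0,0]]]'
python3 - <<'E'
from h import *
import cv2
for n,c in(("side",(170,290,270,430)),("top",(145,245,330,450))):
    p,d=ctrl.capture(n); cv2.imwrite(f"pics/{n}9.png",p[:,:,::-1]);cv2.imwrite(f"pics/{n}9c.png",cv2.resize(p[c[0]:c[1],c[2]:c[3],::-1],None,fx=5,fy=5,interpolation=2))
E
```

```text
time: 15.08
position: [0.3896, -0.0852, 0.2652]
ee_rot: [-1.57, 0.002, -2.554]
force: [0.2, -0.1, -0.7]
width: 0.0449
```

View pics/side9c.png

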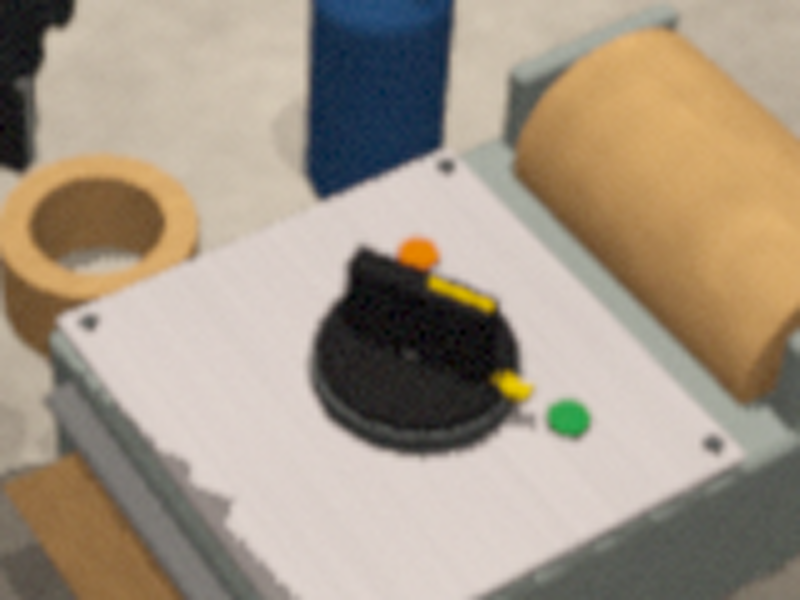

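View pics/top9.png

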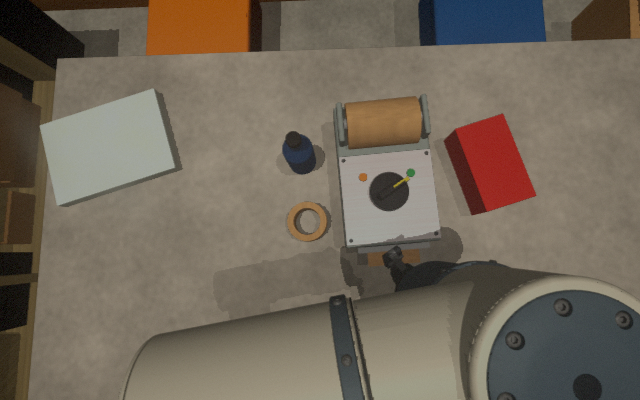

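The side view shows no red band, the pointer at (514,386) in the crop beside the green tag at (569,418), and the bystanders unmoved. One quick distance check before handing in.

Run:
```python
from h import *
g=ray("side",383.8,253.6,.104);p=ray("side",376,247.6,.115);print(p,g,np.linalg.norm((p-g)[:2]))
a=np.array([.5641,-.0865]);v=p[:2]-a;print(np.arctan2(v[1],v[0])-.0755,np.linalg.norm(v))
ctrl.close_job()
```

```text
[ 0.5937938  -0.12218804  0.115     ] [ 0.60496691 -0.13390197  0.104     ] 0.016188105362466426
-0.952323070092052 0.046425832745645323
the job is handed in; nothing more can be done
```

The selector is in the notch by the green tag and fully home, and I've handed the job in. The hand-in gives no verdict.

**What I did:** I gripped the bar, pulled the knob up about 10 mm and turned it clockwise. I lowered it until the pin rested lightly on the land, then swept in 1° steps with an estimated 3–6 N on the pin. At about -1.05 rad on the gripper the pull force jumped back up and the knob started to drop. I followed it down, let go and backed away.

**Last checks:**
- **Home:** the knob bottomed at TCP z = 0.1244 m, 7 mm below the land and level with where it started. No red band shows in the final picture.
- **Pointer:** its tip measures about 16 mm from the green tag's centre in the side view; the limit is 24 mm.
- **Robot:** the gripper is clear, force readings are near zero, and the job took about 15 s of the 58 s allowed.
- **Other objects:** the flask, tape roll and box look unmoved in the pictures.

**One disagreement:** the gripper angle at release put the knob at about -1.06 rad, but the picture puts the pointer at about -0.95 rad. That could be pixel error or the knob turning slightly in the grip. Either angle keeps the pointer within the limit.

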